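# Load the leaf drill jig and hold its cam at full lift

### The job

Get the 75 mm wooden offcut ready for drilling in the small leaf jig: pull the jig's front leaf all the way down by its barrel grip, lay the offcut flat in the nest between the two end blocks and let go of it, and push the leaf fully up again so that its bush plate covers the wood. Then swing the cam lever at the side up to its highest lift, where it stands upright and presses the wood up against the sprung pad under the bush plate, and finish while still gripping and holding it there, because it springs back when released. Leave the wide offcut, the pencil and the dust brush where they lie.

Things in the scene. Friction and masses are not known exactly. Their poses are not given: they have to be found in the camera images.
- drill_jig: Drill jig fixed to the table: plywood board 12 mm thick (x -62 to 50, y -80 to 110 mm), steel foot plate, two aluminium end blocks, two dowels. Origin on the table under the nest centre; x to the jig's back, y to the operator's left, z up; hinged leaf at -x, cam lever at +y. End blocks: inner faces at y -40 and +40 mm, 12 mm thick, x -9 to 25 mm, top at z 64 mm.
- nest (a point): Nest: fixed point at the jig's x 0, y 0, 50 mm above the table, axes as the jig's; where the offcut's underside centre belongs, length along y (it lies on shoulders of the end blocks and a black-topped lift table, 20 x 65 mm). Rear dowels (top z 71 mm, 48 mm gap for a finger between) stop it at x 12.5 mm, the shut leaf at x -12.5 mm. Fingertips go no lower than z 42 mm.
- leaf (a joint): Angle of the bottom-hinged front leaf, rad: 0 = shut, upright, bush plate level over the nest; 1.5 = all the way down at its stop, lying toward the operator. The hinge is stiff (0.12 N m, about 1 to 2 N at the grip): the leaf stays where it is left and may start up to 0.3 ajar.
- leaf_hinge (a point): Middle of the leaf's hinge axis, which runs along the jig's y; 26 mm above the table, 15.5 mm in front of the jig's origin.
- bush_plate: Bush plate atop the leaf, 32 x 78 x 8 mm aluminium, two bushes. Origin: centre of its black barrel grip (18 mm thick, 24 mm long in y, turns on its pin). Leaf shut: grip 3.5 mm behind and 86 mm above the hinge axis (z 112 mm), plate over the nest, x -18 to 13, top z 92 mm. Leaf down: grip at z 36 mm, 101 mm before the nest; plate on edge, top z 57 mm; a 70 mm gripper opening clears it.
- pressure_pad: Steel pressure pad, 20 x 64 x 5 mm, sprung under the bush plate (4 mm travel); origin at its underside centre. Leaf shut: underside z 74 mm, over the nest, 6 mm above the top of the seated offcut.
- cam_lever (a joint): Cam lever angle, rad: 0 = rest, leaning to the operator, 16 degrees above level; grows as it swings up and back. Lift is greatest (8 mm) at 1.29, lever straight up; beyond, to the stop at 2.2, it falls again. A spring returns it to 0 (about 2.5 N at the grip at the top). It raises the lift table and the wood: at 6 mm the wood meets the pressure pad, at 8 mm it is pressed with 3.5 N.
- cam_axis (a point): Centre of the lever's hub on the camshaft axis, which runs along the jig's y; 30 mm above the table, at x 0, y +92 mm in the jig's frame.
- lever_handle: Handle of the cam lever: slim steel rod with a black barrel grip, 22 mm thick, 28 mm long in y. Origin: centre of the grip, 90 mm from the camshaft axis; at rest z 55 mm and 86 mm before the axis, at full lift z 120 mm, right over it. Its z points along the lever. Taken from above by its ends (across y), it turns freely on its pin; 26 mm are free between it and the end block.
- offcut: The workpiece: loose sawn pine offcut, long and narrow, 22 x 75 x 18 mm (x, y, z), about 15 g, lying flat on the table. Origin at the centre of its underside, length along its y; the ends are alike.
- wide_offcut: Bystander: a shorter and wider pine offcut, 31 x 62 x 12 mm, lying flat; not to be moved. Origin at the centre of its underside.
- pencil: Bystander: green pencil, 7 x 123 x 7 mm, lying along its y; not to be moved.
- dust_brush: Bystander: flat dusting brush with a wooden handle, 42 x 169 x 16 mm, lying along its y; not to be moved.
Not all that is in view belongs to the job. Leave any black or orange look-alike of the offcut alone.

How it is judged:
By the outcome, as a careful person would: the job done as asked, in the order asked, and still so for the second after the job is handed in, while the arm keeps its last pose, push and grip.
It also fails if it takes over 66 s, if anything falls off the work surface, if the arm or the gripper's body presses on something with over 40 N, if the wrist force passes 120 N, or if a joint passes its speed limit or range.

### The arm

A 7-joint arm with a two-finger parallel gripper is mounted at the origin on a cart in front of the work surface, level with it; the furniture and walls round the work are solid. World frame = base frame: x ahead of the robot, y to its left, z up, the work surface at z = 0. Lengths are in mm, angles in rad, forces in N, time in s.
With the tool pointing down it reaches from about 350 to 900 mm from the base axis. Payload 7.2 kg.
Tool frame: the origin (TCP) lies midway between the tips of the shut fingers; the grasp point (between the pads) lies 19 mm behind it; z points along the fingers, y is the line along which they close (so a half turn about z gives the same grasp; the last joint's range is limited). The gripper opens to 85 mm and grips with 20 to 120 N. Pads are 22 mm wide; open, the fingers measure 114 mm over their backs; the gripper's body (76 mm by 85 mm) begins 54 mm behind the grasp point. The pads swing forward as they close: fully open they stand 13 mm farther back than shut.
Start: joints at [-1.395, 0.411, -0.013, 1.596, 0.006, 1.134, -0.082], TCP at [150.879, 606.518, 231.297] pointing down, gripper open.
Joint ranges: [-2.95, 2.95], [-0.29, 1.99], [-1.47, 1.44], [0.14, 2.54], [-1.03, 4.17], [0.13, 1.85], [-2.86, 2.86]. Speed limits (rad/s): [2.39, 2.39, 3.01, 3.01, 3.14, 3.14, 3.14].

### API

Orientations are given as a 3x3 rotation matrix whose columns are the frame's x, y, z axes.
In Python, from cell import r gives the robot as it stands.
- The arm moves only by the tool step_arm, never from a script. Its argument "commands" is a list of rows, each a list of 4 numbers: the shift along the tool's x, y, z each as a share of 0.15 m, from -1 to 1, then the turn about the tool's z as a share of 180 degrees, from -1 to 1. In form: [[tx, ty, tz, spin], ...]. A call has 1 to 12 rows; each row is the pose to reach, as a shift and turn from the pose commanded when the call began, along the tool's axes at that moment, turning the shorter way round; what a row does not reach only later rows make up. A row lasts 1/12 s, in which the tool goes at most 41.7 mm and 7.16 degrees, less where a joint would pass 70% of its speed; a pose out of reach is approached as far as the arm can. A call with a number of a shift or a turn outside -1 to 1 is refused whole. A call with a gripper value outside its range is refused whole. "gripper" is the opening, from 0 (shut) to 1 (fully open), set as the call begins (left out, the last holds). The fingers move at their own pace and stop on an object; "force" is the grip in N (left out, the last holds). Time passes only in rows, so rows that repeat a pose let the fingers close. It gives the time, the measured TCP pose, the force, the opening and the grip force at its end, in the units of the state.
- r.get_obs(): the state, without advancing time (a new reading comes with each control period).
- r.read_camera(name): name is "scene" or "top" or "wrist"; returns the picture (400x640x3 uint8, blue, green, red); there is no depth.
- r.calibration(name): a dict with "camera_matrix" (3x3 intrinsics, pixels), "extrinsics" (4x4, takes a point from camera to world coordinates). Camera axes: x right, y down, z forward; pixel columns grow to the right and rows downward; lengths in mm; the calibration is good to about 2 mm. The wrist camera is an equidistant fisheye: a pixel r from the principal point sees the ray r / f radians off the axis. A picture is of the moment at which its call begins: read the wrist's pose just before it. calibration takes no time and is no camera call; for the wrist camera it gives the pose at the moment of the call.
- r.job_done(): hands the job in; it is judged then, once.
The state is a dict: "time": time; "joint_positions": joint angles; "dq": joint speeds; "effort": joint torques, N m; "position": TCP position; "tool_rot": TCP orientation; "ft_force": force on the tool from outside, world axes, zero at the start; "moment": the same for the moment, N m; "opening": finger opening in mm; "gripper_force": force on a finger pad.
Only numpy, scipy, OpenCV 4.12 (cv2) and the standard library are available. Lean on these libraries where they do the work, as an engineer would, in place of code of your own. Each camera call takes 0.05 s, during which the arm holds its last target. There are 200 camera calls.

## Working session

There is one attempt and no reset: what is moved stays moved. The work goes in short steps, Python scripts to look and compute and a tool call to move; the robot and the scene stay as the last step left them, time stands still between calls to the robot, and variables do not carry over. Pictures are saved under pics/ and viewed, at most 10 in all, crops included, and the job is handed in when it is done.

Besides the shell and the picture viewer there is one more tool, called after "Emit:" as name(argument=value, ...), one argument or row to a line, values as JSON. step_arm: Moves the arm, as the interface text tells. Its arguments: {"type":"object","properties":{"commands":{"type":"array","items":{"type":"array","items":{"type":"number","minimum":-1,"maximum":1}}},"gripper":{"type":"number"},"force":{"type":"number"}},"required":["commands"]}

```bash
mkdir -p pics; python3 - <<'E'
from cell import r
import cv2,numpy as np
for n in ("scene","top"):
    cv2.imwrite(f"pics/{n}0.png",r.read_camera(n))
    c=r.calibration(n);print(n,np.round(c["camera_matrix"],1).tolist(),np.round(c["extrinsics"],3).tolist())
o=r.get_obs();print(o["time"],np.round(o["tool_rot"],3).tolist(),o["opening"],o["position"])
E
```

```text
scene [[505.6, 0.0, 315.1], [0.0, 505.6, 195.6], [0.0, 0.0, 1.0]] [[-0.979, 0.097, -0.176, 758.55], [0.202, 0.49, -0.848, 1202.36], [0.004, -0.866, -0.499, 788.219], [0.0, 0.0, 0.0, 1.0]]
top [[461.0, 0.0, 317.8], [0.0, 461.0, 193.8], [0.0, 0.0, 1.0]] [[0.027, -0.984, 0.178, 329.782], [-0.999, -0.023, 0.023, 47.053], [-0.018, -0.179, -0.984, 1167.947], [0.0, 0.0, 0.0, 1.0]]
0.1 [[-0.97, 0.241, -0.0], [0.241, 0.97, -0.001], [-0.0, -0.001, -1.0]] 85.0854425764557 [150.80264702 606.06135644 230.53425098]
```

View pics/top0.png

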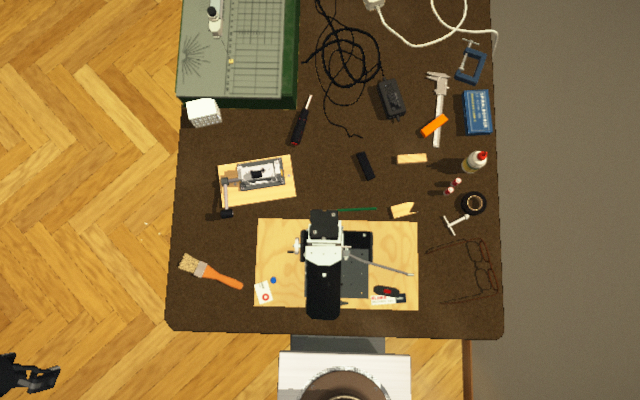

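View pics/scene0.png

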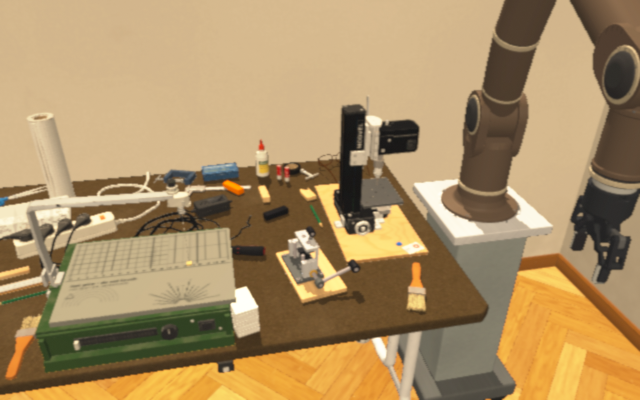

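```bash
cat > h.py <<'E'
from cell import r
import cv2,numpy as np
def ray(n,p,c=None):
    c=c or r.calibration(n);K=c["camera_matrix"];E=np.array(c["extrinsics"])
    d=np.linalg.inv(K)@[p[0],p[1],1.]
    if n=="wrist":
        x=np.array([(p[0]-K[0][2]),(p[1]-K[1][2])]);q=np.linalg.norm(x);a=q/K[0][0]
        d=np.r_[x/max(q,1e-9)*np.sin(a),np.cos(a)]
    return E[:3,3],E[:3,:3]@d
def w(n,p,z,c=None):
    o,d=ray(n,p,c);return o+d*(z-o[2])/d[2]
def px(n,P,c=None):
    c=c or r.calibration(n);E=np.array(c["extrinsics"]);K=c["camera_matrix"]
    q=E[:3,:3].T@(np.array(P)-E[:3,3])
    if n=="wrist":
        s=np.hypot(q[0],q[1]);a=np.arctan2(s,q[2])*K[0][0];return np.array([K[0][2]+a*q[0]/s,K[1][2]+a*q[1]/s])
    return np.array([K[0][0]*q[0]/q[2]+K[0][2],K[1][1]*q[1]/q[2]+K[1][2]])
E
python3 - <<'E'
from h import *
im=cv2.imread("pics/top0.png")
a=cv2.resize(im[145:225,205:305],None,fx=4,fy=4,interpolation=3)
b=cv2.resize(im[145:225,340:440],None,fx=4,fy=4,interpolation=3)
cv2.imwrite("pics/c0.png",np.hstack([a,b]))
for n,p,z in [("off",(411,158),18),("wide",(403,210),12),("jigBL",(218,165),12),("BR",(291,155),12),("FR",(296,196),12),("FL",(222,208),12),("press",(323,210),250)]:
    print(n,np.round(w("top",p,z)))
E
```

```text
off [ 637. -163.   18.]
wide [ 503. -142.   12.]
jigBL [609. 334.  12.]
BR [640. 146.  12.]
FR [532. 129.  12.]
FL [497. 316.  12.]
press [463.  57. 250.]
```

View pics/c0.png

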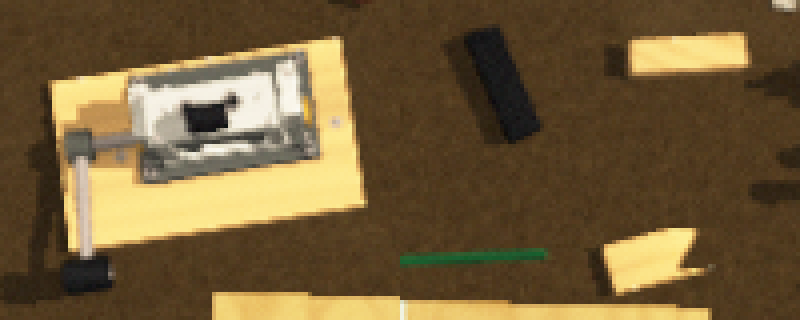

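```bash
python3 - <<'E'
from h import *
im=cv2.imread("pics/top0.png")
cr=[(50,82),(342,37),(366,205),(70,250)]
W=np.array([w("top",(205+(x-1.5)/4,145+(y-1.5)/4),12)[:2] for x,y in cr])
J=np.array([[50,110],[50,-80],[-62,-80],[-62,110]],float)
jc,wc=J.mean(0),W.mean(0);H=(J-jc).T@(W-wc);th=np.arctan2(H[0,1]-H[1,0],H[0,0]+H[1,1])
R=np.array([[np.cos(th),-np.sin(th)],[np.sin(th),np.cos(th)]]);t=wc-R@jc
print("jig",t,th,np.degrees(th));print(np.round((R@J.T).T+t-W,1))
hsv=cv2.cvtColor(im,cv2.COLOR_BGR2HSV)
m=((hsv[...,2]>120)&(hsv[...,0]<40)).astype(np.uint8)
n,l,s,c=cv2.connectedComponentsWithStats(m)
for p,z in [((411,158),18),((400,210),12)]:
    ys,xs=np.where(l==l[p[1],p[0]])
    P=np.array([w("top",(x,y),z)[:2] for x,y in zip(xs,ys)],np.float32);print(len(xs),cv2.minAreaRect(P),P.mean(0))
E
```

```text
jig [579.5405388  218.69177645] 0.17797042631277976 10.196954305866294
[[ 0.5 -0.5]
 [-0.   0.6]
 [-0.1  0.2]
 [-0.3 -0.3]]
291 ((637.2178955078125, -164.6846160888672), (25.154701232910156, 77.61581420898438), 4.94207239151001) [ 637.0457  -164.41968]
290 ((505.2530517578125, -142.73519897460938), (33.764366149902344, 61.767356872558594), 15.459479331970215) [ 504.4646  -139.96562]
```

```bash
cat >> h.py <<'E'
T=np.array([579.5,218.7,0]);TH=0.178
def jw(P):
    c,s=np.cos(TH),np.sin(TH);return T+np.array([c*P[0]-s*P[1],s*P[0]+c*P[1],P[2]])
def grip(a): return np.array([-15.5+3.5*np.cos(a)-86*np.sin(a),0,26+86*np.cos(a)+3.5*np.sin(a)])
def lev(a):
    b=np.radians(16)+a;return np.array([-90*np.cos(b),92,30+90*np.sin(b)])
def mv(P,yaw=None,o=None):
    "world target of TCP; yaw of tool y from world y"
    o=o or r.get_obs();R=np.array(o["tool_rot"]);d=(np.array(P)-o["position"])
    y0=np.arctan2(-R[0,1],R[1,1]);s=0
    if yaw is not None:
        s=-((yaw-y0+np.pi/2)%np.pi-np.pi/2)/np.pi
    return np.round(np.r_[R.T@d/150,s],3)
E
python3 - <<'E'
from h import *
for a in (0,.1,.2,.3): print(a,px("top",jw(grip(a))),px("scene",jw(grip(a))),jw(grip(a)))
print("lever",px("top",jw(lev(0))),px("scene",jw(lev(0))))
o1,d1=ray("top",(322,222));o2,d2=ray("scene",(353,107))
A=np.c_[d1,-d2];s=np.linalg.lstsq(A,o2-o1,rcond=None)[0];print("press",o1+d1*s[0],o2+d2*s[1])
print(mv(jw([grip(0.)[0],0,200]),TH))
im=cv2.imread("pics/scene0.png")
cv2.imwrite("pics/c1.png",np.hstack([cv2.resize(im[215:305,270:370],None,fx=5,fy=5,interpolation=3)[:, :],cv2.resize(im[95:245,320:430],(300,450),interpolation=3)]))
E
```

```text
0 [256.66317647 173.00975366] [309.12308035 230.94717213] [567.68960259 216.57526165 112.        ]
0.1 [257.13333035 176.54601021] [312.47333115 230.23708795] [559.22237511 215.05197311 111.91977517]
0.2 [257.65559176 180.14694737] [315.78667824 229.83255901] [550.80533108 213.53771278 110.98106835]
0.3 [258.22359102 183.76814904] [319.02721822 229.73557393] [542.5225708  212.04761065 109.19325879]
lever [226.7719887 213.3089081] [352.98894293 265.12475534]
press [426.56249203  56.98725274 355.49788401] [425.88349222  57.21402496 355.41977299]
[-3.324 -1.849  0.207 -0.134]
```

View pics/c1.png

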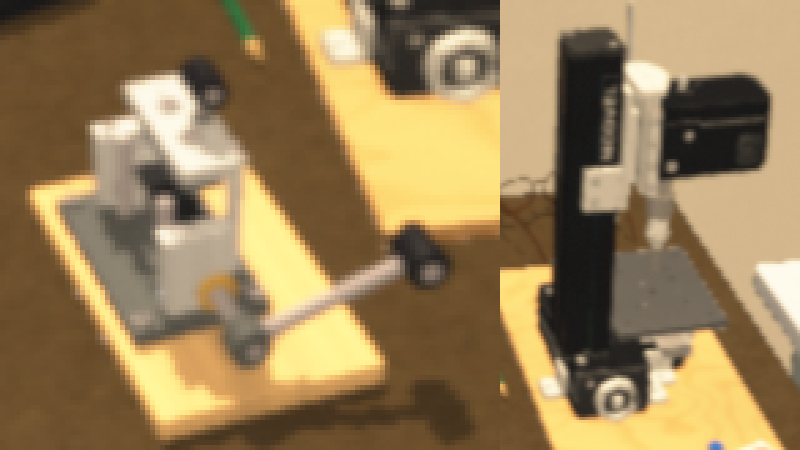

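Emit:
step_arm(
  commands=[
    [-0.83,-0.46,0,0],
    [-0.83,-0.46,0,0],
    [-0.83,-0.46,0,0],
    [-0.83,-0.46,0,0],
    [-0.83,-0.46,0,0],
  ],
  gripper=1,
  force=30,
)

```text
time: 0.52
position: [260.0, 505.4, 231.2]
tool_rot: [[-0.969, 0.249, 0.002], [0.249, 0.969, -0.002], [-0.002, -0.001, -1.0]]
ft_force: [0.2, 0.5, 0.1]
opening: 85.8
gripper_force: 0.0
```

Emit:
step_arm(
  commands=[
    [-0.83,-0.46,0,0],
    [-0.83,-0.46,0,0],
    [-0.83,-0.46,0,0],
    [-0.83,-0.46,0,0],
    [-0.83,-0.46,0,0],
  ],
)

```text
time: 0.93
position: [363.0, 408.7, 231.2]
tool_rot: [[-0.969, 0.248, 0.001], [0.248, 0.969, -0.002], [-0.002, -0.001, -1.0]]
ft_force: [0.2, -0.2, -0.4]
opening: 85.4
gripper_force: 0.0
```

Emit:
step_arm(
  commands=[
    [-0.83,-0.46,0,0],
    [-0.83,-0.46,0,0],
    [-0.83,-0.46,0,0],
    [-0.83,-0.46,0,0],
    [-0.83,-0.46,0,0],
  ],
)

```text
time: 1.35
position: [466.3, 312.3, 231.1]
tool_rot: [[-0.969, 0.247, 0.001], [0.247, 0.969, -0.001], [-0.001, -0.001, -1.0]]
ft_force: [-0.2, -0.5, 0.1]
opening: 85.8
gripper_force: 0.0
```

Emit:
step_arm(
  commands=[
    [-0.83,-0.46,0.1,-0.134],
    [-0.83,-0.46,0.1,-0.134],
    [-0.83,-0.46,0.1,-0.134],
    [-0.83,-0.46,0.1,-0.134],
    [-0.83,-0.46,0.1,-0.134],
    [-0.83,-0.46,0.1,-0.134],
    [-0.83,-0.46,0.1,-0.134],
  ],
)

```text
time: 1.93
position: [566.2, 221.0, 215.8]
tool_rot: [[-0.984, -0.178, -0.002], [-0.178, 0.984, 0.001], [0.001, 0.001, -1.0]]
ft_force: [0.2, -0.6, 0.0]
opening: 85.4
gripper_force: 0.0
```

```bash
python3 - <<'E'
from h import *
o=r.get_obs();print(o["time"],o["position"],np.round(o["tool_rot"],3).tolist(),o["ft_force"],o["opening"])
print(mv(jw(grip(.03))+[0,0,-13],TH))
c=r.calibration("wrist");im=r.read_camera("wrist");cv2.imwrite("pics/w0.png",im)
for P in (grip(0.),grip(.1),lev(0),[-62,-80,12],[-62,110,12],[25,-52,64],[25,52,64],[-9,52,64]): print(np.round(P),np.round(px("wrist",jw(P),c)))
E
```

```text
1.9333 [566.18822931 220.99909693 215.8242721 ] [[-0.984, -0.178, -0.002], [-0.178, 0.984, 0.001], [0.001, 0.001, -1.0]] [ 0.19357021 -0.59603515  0.04698923] 85.43806711809033
[ 0.012 -0.032  0.778  0.   ]
[-12.   0. 112.] [312. 204.]
[-21.   0. 112.] [312. 194.]
[-87.  92.  55.] [406. 114.]
[-62 -80  12] [243. 135.]
[-62 110  12] [410. 135.]
[ 25 -52  64] [263. 224.]
[25 52 64] [364. 223.]
[-9 52 64] [366. 192.]
```

View pics/w0.png

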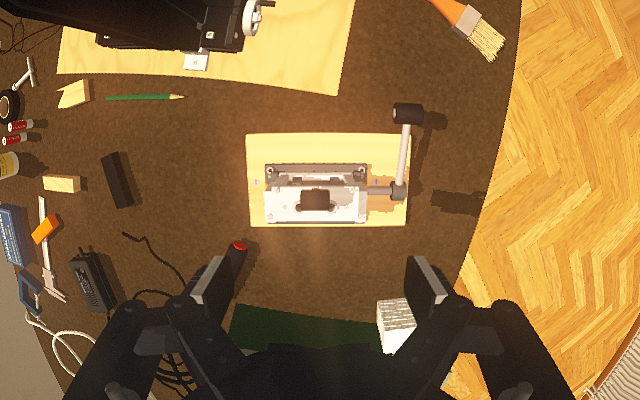

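Emit:
step_arm(
  commands=[
    [0.015,-0.02,0.2,0],
    [0.015,-0.02,0.4,0],
    [0.015,-0.02,0.6,0],
    [0.015,-0.02,0.7,0],
    [0.015,-0.02,0.775,0],
    [0.015,-0.02,0.775,0],
  ],
  gripper=0.7,
)

```text
time: 2.48
position: [563.6, 216.6, 97.9]
tool_rot: [[-0.984, -0.179, -0.004], [-0.179, 0.984, -0.001], [0.004, -0.0, -1.0]]
ft_force: [0.2, -0.1, 0.1]
opening: 59.6
gripper_force: 0.0
```

Emit:
step_arm(
  commands=[
    [0,0,0,0],
    [0,0,0,0],
    [0,0,0,0],
    [0,0,0,0],
    [0,0,0,0],
    [0,0,0,0],
    [0,0,0,0],
    [0,0,0,0],
    [0,0,0,0],
  ],
  gripper=0,
  force=30,
)

```text
time: 3.23
position: [566.5, 217.7, 102.0]
tool_rot: [[-0.984, -0.178, 0.003], [-0.178, 0.984, 0.004], [-0.003, 0.003, -1.0]]
ft_force: [-1.5, 5.5, 4.2]
opening: 23.4
gripper_force: 32.9
```

Emit:
step_arm(
  commands=[
    [0.069,0,0.004,0],
    [0.136,0,0.016,0],
    [0.202,0,0.037,0],
    [0.265,0,0.065,0],
    [0.324,0,0.1,0],
    [0.378,0,0.142,0],
    [0.427,0,0.19,0],
    [0.47,0,0.244,0],
    [0.506,0,0.303,0],
    [0.535,0,0.366,0],
    [0.556,0,0.431,0],
    [0.57,0,0.51,0],
  ],
)

```text
time: 4.23
position: [481.1, 202.0, 24.5]
tool_rot: [[-0.984, -0.178, 0.0], [-0.178, 0.984, 0.002], [-0.001, 0.002, -1.0]]
ft_force: [-4.5, 3.8, 42.1]
opening: 23.2
gripper_force: 38.8
```

Emit:
step_arm(
  commands=[
    [0,0,0.01,0],
    [0,0,0.02,0],
    [0,0,0.02,0],
    [0,0,0.02,0],
  ],
)

```text
time: 4.57
position: [481.3, 202.1, 23.6]
tool_rot: [[-0.984, -0.177, 0.0], [-0.177, 0.984, 0.003], [-0.001, 0.003, -1.0]]
ft_force: [-12.3, 1.5, 29.2]
opening: 22.8
gripper_force: 37.3
```

Emit:
step_arm(
  commands=[
    [0,0,-0.02,0],
    [0,0,-0.02,0],
    [0,0,-0.02,0],
    [0,0,-0.02,0],
    [0,0,-0.02,0],
    [0,0,-0.02,0],
  ],
  gripper=0.82,
)

```text
time: 5.07
position: [481.7, 199.8, 23.3]
tool_rot: [[-0.984, -0.176, -0.0], [-0.176, 0.984, -0.0], [0.0, -0.0, -1.0]]
ft_force: [0.2, -0.4, 0.7]
opening: 69.9
gripper_force: 0.0
```

Emit:
step_arm(
  commands=[
    [0,0,-0.15,0],
    [0,0,-0.4,0],
    [0,0,-0.65,0],
    [0,0,-0.9,0],
    [0,0,-1,0],
  ],
)

```text
time: 5.48
position: [483.6, 200.6, 178.2]
tool_rot: [[-0.984, -0.176, 0.005], [-0.176, 0.984, 0.003], [-0.006, 0.002, -1.0]]
ft_force: [0.7, -0.2, -0.9]
opening: 70.1
gripper_force: 0.0
```

Emit:
step_arm(
  commands=[
    [-0.25,0,-0.2,0],
    [-0.5,0,-0.4,0],
    [-0.75,0,-0.6,0],
    [-1,0,-0.8,0],
    [-1,0,-0.9,0],
    [-1,0,-0.9,0],
  ],
)

```text
time: 5.98
position: [634.5, 227.0, 313.8]
tool_rot: [[-0.985, -0.175, 0.009], [-0.175, 0.985, 0.002], [-0.009, 0.001, -1.0]]
ft_force: [-0.9, -0.8, -0.3]
opening: 70.0
gripper_force: 0.0
```

```bash
python3 - <<'E'
from h import *
o=r.get_obs();print(o["time"],o["position"],o["opening"],np.round(o["joint_positions"],2))
print(mv([637,-164,300],np.radians(4.9)+0))
c=r.calibration("wrist");im=r.read_camera("wrist");cv2.imwrite("pics/w1.png",im)
for P in (grip(1.5),lev(0),[0,0,50],[25,-52,64],[25,52,64],[-9,52,64]): print(np.round(P),np.round(px("wrist",jw(P),c)))
E
```

```text
5.9833 [634.50126966 227.0220949  313.75378813] 69.980359829905 [-0.53  0.44  0.17  1.37 -0.07  1.33  1.39]
[ 0.44  -2.57   0.085  0.029]
[-101.    0.   36.] [319.  48.]
[-87.  92.  55.] [390.  59.]
[ 0  0 50] [319. 123.]
[ 25 -52  64] [278. 143.]
[25 52 64] [360. 143.]
[-9 52 64] [360. 117.]
```

View pics/w1.png

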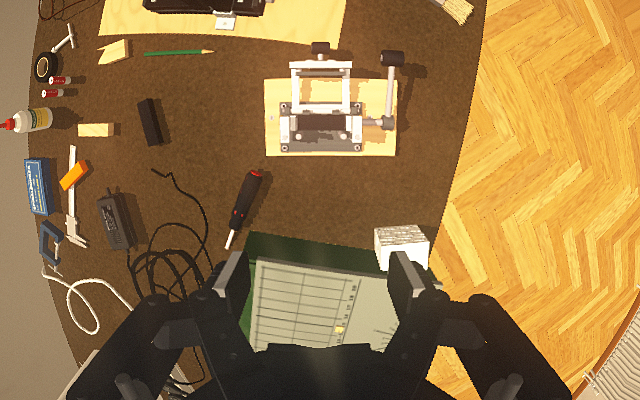

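Emit:
step_arm(
  commands=[
    [0.05,-0.25,0,0],
    [0.1,-0.5,0,0],
    [0.147,-0.857,0,0],
    [0.147,-0.857,0,0],
    [0.147,-0.857,0,0],
  ],
)

```text
time: 6.45
position: [629.7, 89.6, 307.8]
tool_rot: [[-0.986, -0.169, -0.001], [-0.169, 0.986, -0.003], [0.002, -0.003, -1.0]]
ft_force: [0.0, -0.1, -0.3]
opening: 69.6
gripper_force: 0.0
```

Emit:
step_arm(
  commands=[
    [0.05,-0.25,0,0],
    [0.1,-0.5,0,0],
    [0.147,-0.857,0,0],
    [0.147,-0.857,0,0],
    [0.147,-0.857,0,0],
  ],
)

```text
time: 6.87
position: [630.2, -39.7, 307.8]
tool_rot: [[-0.986, -0.169, -0.001], [-0.169, 0.986, -0.002], [0.002, -0.002, -1.0]]
ft_force: [-0.3, 0.5, -0.1]
opening: 69.8
gripper_force: 0.0
```

Emit:
step_arm(
  commands=[
    [0.147,-0.857,0,0.53],
    [0.147,-0.857,0,0.53],
    [0.147,-0.857,0,0.53],
    [0.147,-0.857,0,0.53],
    [0.147,-0.857,0,0.53],
    [0.147,-0.857,0.2,0.53],
    [0.147,-0.857,0.4,0.53],
    [0.147,-0.857,0.6,0.53],
    [0.147,-0.857,0.8,0.53],
    [0.147,-0.857,0.9,0.53],
    [0.147,-0.857,0.9,0.53],
    [0.147,-0.857,0.9,0.53],
  ],
)

```text
time: 7.87
position: [631.1, -162.3, 170.8]
tool_rot: [[-0.241, 0.971, -0.004], [0.971, 0.241, 0.002], [0.003, -0.004, -1.0]]
ft_force: [0.1, 0.2, 0.6]
opening: 70.1
gripper_force: 0.0
```

Emit:
step_arm(
  commands=[
    [0,0,0,0.05],
    [0,0,0,0.05],
    [0,0,0,0.05],
  ],
)

```text
time: 8.12
position: [631.9, -162.5, 172.3]
tool_rot: [[-0.091, 0.996, -0.002], [0.996, 0.091, 0.001], [0.001, -0.002, -1.0]]
ft_force: [0.7, 0.3, 0.4]
opening: 69.7
gripper_force: 0.0
```

```bash
sed -i 's/^T=.*/T=np.array([580.1,220.7,0]);TH=0.178/' h.py; python3 - <<'E'
from h import *
o=r.get_obs();print(o["time"],o["position"],o["opening"],np.round(o["joint_positions"],2))
c=r.calibration("wrist");im=r.read_camera("wrist");cv2.imwrite("pics/w2.png",im)
hsv=cv2.cvtColor(im,cv2.COLOR_BGR2HSV)
print(px("wrist",[637,-164,18],c))
m=((hsv[...,2]>130)&(hsv[...,0]<35)&(hsv[...,1]>60)).astype(np.uint8)
n,l,s,cc=cv2.connectedComponentsWithStats(m)
q=px("wrist",[637,-164,18],c).astype(int);k=l[q[1],q[0]];print(k,s[k])
ys,xs=np.where(l==k)
P=np.array([w("wrist",(x,y),18,c)[:2] for x,y in zip(xs,ys)],np.float32);R=cv2.minAreaRect(P);print(R,P.mean(0))
print(mv([R[0][0],R[0][1],10],np.radians(4.9)+np.pi/2))
E
```

```text
8.1167 [ 631.94060901 -162.54420558  172.29928991] 69.7428572565462 [-0.24  0.57  0.62  1.62 -0.36  1.07  0.57]
[325.10883266 188.40034475]
358 [ 300  149  212  144 6992]
((734.4548950195312, -213.74725341796875), (114.29920196533203, 272.01312255859375), 68.82386016845703) [ 689.2443 -191.608 ]
[-0.403  0.65   1.082  0.003]
```

View pics/w2.png

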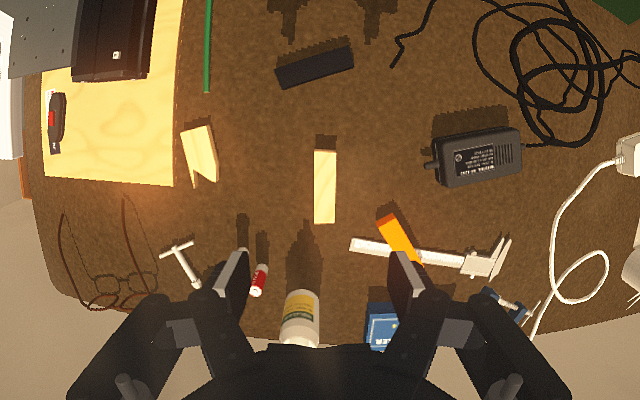

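Emit:
step_arm(
  commands=[
    [-0.003,0.034,0.25,0],
    [-0.003,0.034,0.5,0],
    [-0.003,0.034,0.75,0],
    [-0.003,0.034,0.9,0],
    [-0.003,0.034,0.9,0],
    [-0.003,0.034,0.9,0],
  ],
  gripper=0.55,
)

```text
time: 8.67
position: [636.5, -164.1, 37.5]
tool_rot: [[-0.092, 0.996, -0.003], [0.996, 0.092, 0.001], [0.001, -0.003, -1.0]]
ft_force: [0.2, -0.3, -0.2]
opening: 46.9
gripper_force: 0.0
```

Emit:
step_arm(
  commands=[
    [0,0,0.1,0],
    [0,0,0.2,0],
    [0,0,0.2,0],
    [0,0,0.2,0],
  ],
)

```text
time: 9.0
position: [637.1, -164.5, 8.4]
tool_rot: [[-0.091, 0.996, -0.001], [0.996, 0.091, 0.0], [0.0, -0.001, -1.0]]
ft_force: [0.8, 0.1, -0.2]
opening: 46.9
gripper_force: 0.0
```

Emit:
step_arm(
  commands=[
    [0,0,0,0],
    [0,0,0,0],
    [0,0,0,0],
    [0,0,0,0],
    [0,0,0,0],
    [0,0,0,0],
    [0,0,0,0],
  ],
  gripper=0,
  force=25,
)

```text
time: 9.58
position: [638.0, -165.0, 9.5]
tool_rot: [[-0.091, 0.996, 0.002], [0.996, 0.091, -0.0], [-0.0, 0.002, -1.0]]
ft_force: [-0.1, -1.2, 5.6]
opening: 21.2
gripper_force: 25.4
```

Emit:
step_arm(
  commands=[
    [0,0,-0.1,0],
    [0,0,-0.3,0],
    [0,0,-0.5,0],
    [0,0,-0.7,0],
    [0,0,-0.9,0],
    [0,0,-1,0],
    [0,0,-1,0],
  ],
)

```text
time: 10.17
position: [639.3, -165.7, 163.9]
tool_rot: [[-0.09, 0.996, 0.007], [0.996, 0.09, -0.001], [-0.002, 0.007, -1.0]]
ft_force: [1.0, 0.5, 0.2]
opening: 21.2
gripper_force: 24.7
```

```bash
python3 - <<'E'
from h import *
o=r.get_obs();print(o["time"],o["position"],o["opening"],np.round(o["joint_positions"],2))
c=r.calibration("wrist");im=r.read_camera("wrist")
print(px("wrist",np.array(o["position"])+[0,0,10],c))
cv2.imwrite("pics/w3.png",im[180:400,180:480].repeat(2,0).repeat(2,1))
print(mv(jw([0,0,165]),TH+np.pi/2))
E
```

```text
10.1667 [ 639.26688254 -165.74737682  163.91725401] 21.166022389463937 [-0.23  0.59  0.61  1.61 -0.38  1.06  0.58]
[321.66983531 271.15250923]
[ 2.597 -0.153 -0.026 -0.028]
```

View pics/w3.png

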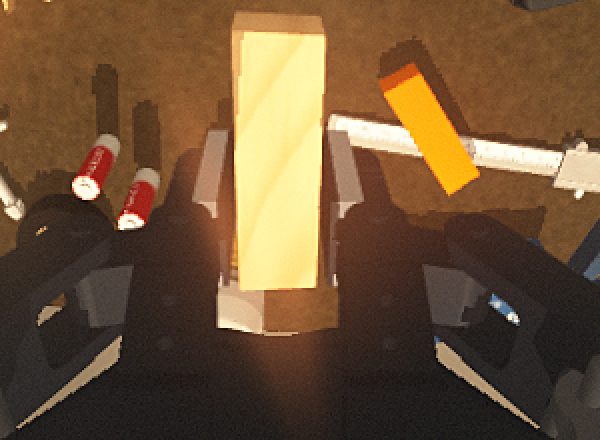

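```bash
python3 - <<'E'
from h import *
o=r.get_obs();c=r.calibration("wrist");R=np.array(o["tool_rot"])
for h in (6,9,12,18):
    A=[R.T@(w("wrist",p,o["position"][2]+h,c)-o["position"]) for p in ((319.7,196.5),(319,325.5))]
    print(h,np.round(A,1).tolist(),np.linalg.norm(A[0]-A[1]))
for p in ((296.5,195),(343,197.5),(299.5,325.5),(338.5,325.5)): print(np.round(R.T@(w("wrist",p,o["position"][2]+9,c)-o["position"]),1))
E
```

```text
6 [[36.9, -0.9, -6.0], [-38.5, -1.2, -6.0]] 75.39214036137835
9 [[37.8, -0.9, -9.0], [-35.9, -1.2, -9.0]] 73.7304691380785
12 [[38.7, -0.9, -12.0], [-33.4, -1.2, -12.0]] 72.06879791477873
18 [[40.5, -0.9, -18.0], [-28.3, -1.2, -18.0]] 68.74545546817902
[ 38.6 -11.3  -9.1]
[37.3  9.6 -9. ]
[-36. -12.  -9.]
[-36.1   9.5  -8.9]
```

Emit:
step_arm(
  commands=[
    [0.1,0,-0.2,0],
    [0.3,0,-0.4,0],
    [0.5,0,-0.6,0],
    [0.7,0,-0.8,0],
    [0.87,-0.01,-0.9,0],
    [0.87,-0.01,-0.9,0],
  ],
)

```text
time: 10.72
position: [625.1, -27.8, 296.3]
tool_rot: [[-0.099, 0.995, 0.003], [0.995, 0.099, 0.004], [0.004, 0.004, -1.0]]
ft_force: [0.9, 0.8, -1.1]
opening: 21.1
gripper_force: 24.7
```

Emit:
step_arm(
  commands=[
    [0.2,-0.02,0,0],
    [0.4,-0.03,0,0],
    [0.6,-0.04,0,0],
    [0.8,-0.05,0,0],
    [0.87,-0.06,0,0],
    [0.87,-0.06,0,0],
  ],
)

```text
time: 11.22
position: [601.9, 98.2, 291.9]
tool_rot: [[-0.096, 0.995, -0.003], [0.995, 0.096, 0.001], [0.001, -0.003, -1.0]]
ft_force: [-0.8, 0.1, -0.2]
opening: 21.3
gripper_force: 24.7
```

Emit:
step_arm(
  commands=[
    [0.2,-0.02,0,-0.01],
    [0.4,-0.03,0.1,-0.028],
    [0.6,-0.05,0.3,-0.028],
    [0.8,-0.08,0.5,-0.028],
    [0.86,-0.08,0.7,-0.028],
    [0.86,-0.08,0.9,-0.028],
    [0.86,-0.08,0.9,-0.028],
    [0.86,-0.08,0.9,-0.028],
  ],
)

```text
time: 11.88
position: [579.0, 219.2, 157.3]
tool_rot: [[-0.176, 0.984, -0.003], [0.984, 0.176, -0.003], [-0.003, -0.004, -1.0]]
ft_force: [0.2, -0.3, 0.8]
opening: 21.0
gripper_force: 24.7
```

```bash
python3 - <<'E'
from h import *
o=r.get_obs();print(o["time"],o["position"],o["opening"],np.round(o["joint_positions"],2))
c=r.calibration("wrist");im=r.read_camera("wrist");cv2.imwrite("pics/w4.png",im[100:400,140:540].repeat(2,0).repeat(2,1))
for P in ([-9,40,64],[-9,-40,64],[25,40,64],[25,-40,64],[-9,52,64],[-9,-52,64],[25,-52,64],[25,52,64]): print(P,np.round(2*(px("wrist",jw(P),c)-[140,100])))
print(mv(jw([0,0,75]),TH+np.pi/2))
E
```

```text
11.8833 [578.97103261 219.1614262  157.25986918] 20.98550208826317 [-0.82  0.51  0.54  1.72 -0.3   1.    0.  ]
[-9, 40, 64] [341. 108.]
[-9, -40, 64] [343. 298.]
[25, 40, 64] [430. 109.]
[25, -40, 64] [424. 297.]
[-9, 52, 64] [341.  77.]
[-9, -52, 64] [344. 323.]
[25, -52, 64] [422. 322.]
[25, 52, 64] [430.  78.]
[ 0.01  -0.     0.561 -0.001]
```

View pics/w4.png

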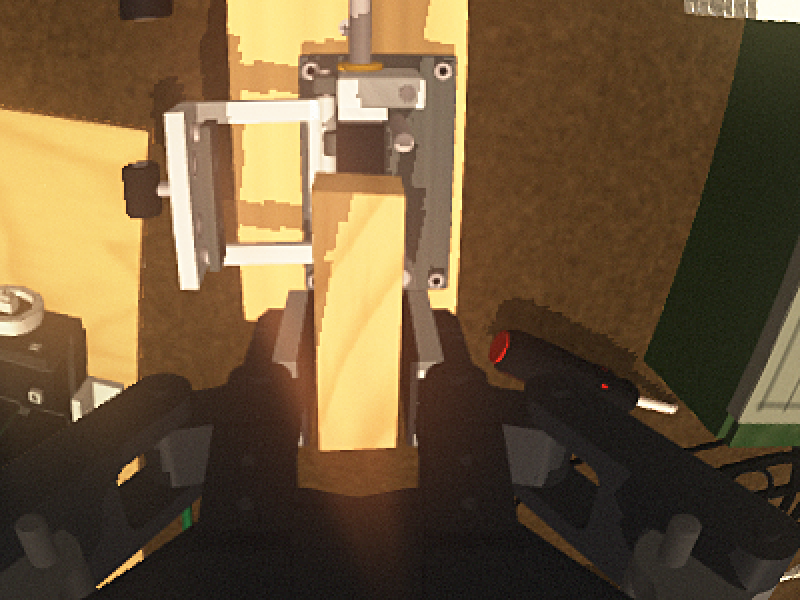

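```bash
python3 - <<'E'
from h import *
c=r.calibration("wrist");o=r.get_obs();print(o["position"])
for P in ([-10,32.5,50],[10,32.5,50],[-10,20,50],[10,20,50],[12.5,28,71],[12.5,-28,71],grip(1.5),lev(0)): print(np.round(P),np.round(2*(px("wrist",jw(P),c)-[140,100])))
im=r.read_camera("wrist");b=im[135:200,280:370];cv2.imwrite("pics/w5.png",cv2.resize(b,None,fx=8,fy=8,interpolation=cv2.INTER_CUBIC))
E
```

```text
[580.36632218 219.41401747 159.20292846]
[-10.  32.  50.] [336. 121.]
[10. 32. 50.] [384. 121.]
[-10  20  50] [336. 150.]
[10 20 50] [384. 150.]
[12. 28. 71.] [393. 142.]
[ 12. -28.  71.] [391. 277.]
[-101.    0.   36.] [143. 188.]
[-87.  92.  55.] [146. -16.]
```

View pics/w5.png

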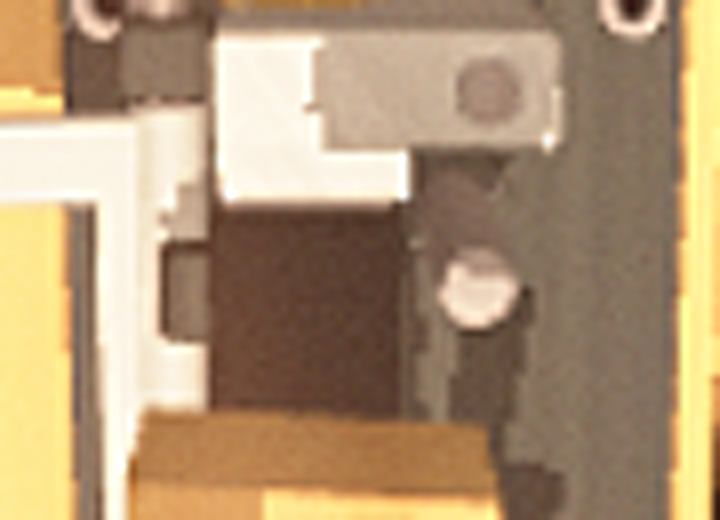

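Emit:
step_arm(
  commands=[
    [0.005,0,0.1,0],
    [0.005,0,0.2,0],
    [0.005,0,0.3,0],
    [0.005,0,0.4,0],
    [0.005,0,0.5,0],
    [0.005,0,0.58,0],
    [0.005,0,0.58,0],
    [0.005,0,0.58,0],
  ],
)

```text
time: 12.65
position: [580.2, 221.9, 72.5]
tool_rot: [[-0.177, 0.984, 0.001], [0.984, 0.177, 0.0], [0.0, 0.001, -1.0]]
ft_force: [0.5, -0.3, -0.8]
opening: 21.4
gripper_force: 25.1
```

Emit:
step_arm(
  commands=[
    [0,0,0.02,0],
    [0,0,0.035,0],
    [0,0,0.05,0],
    [0,0,0.06,0],
    [0,0,0.06,0],
  ],
)

```text
time: 13.07
position: [579.5, 222.2, 62.4]
tool_rot: [[-0.178, 0.984, 0.0], [0.984, 0.178, -0.0], [-0.0, 0.0, -1.0]]
ft_force: [-0.8, -0.5, 0.4]
opening: 21.2
gripper_force: 25.1
```

Emit:
step_arm(
  commands=[
    [-0.008,0,0.0,0],
    [-0.008,0,0.01,0],
    [-0.008,0,0.02,0],
    [-0.008,0,0.02,0],
  ],
)

```text
time: 13.4
position: [579.7, 221.3, 59.7]
tool_rot: [[-0.178, 0.984, 0.0], [0.984, 0.178, 0.0], [0.0, 0.0, -1.0]]
ft_force: [-0.4, 0.6, 4.3]
opening: 21.6
gripper_force: 25.5
```

Emit:
step_arm(
  commands=[
    [0,0,0,0],
    [0,0,0,0],
    [0,0,0,0],
    [0,0,0,0],
    [0,0,0,0],
  ],
  gripper=0.5,
)

```text
time: 13.82
position: [579.5, 221.1, 59.5]
tool_rot: [[-0.178, 0.984, -0.0], [0.984, 0.178, -0.0], [-0.0, -0.0, -1.0]]
ft_force: [0.4, -0.5, 0.3]
opening: 42.6
gripper_force: 0.0
```

Emit:
step_arm(
  commands=[
    [0,0,-0.05,0],
    [0,0,-0.2,0],
    [0,0,-0.4,0],
    [0,0,-0.6,0],
    [0,0,-0.8,0],
    [0,0,-0.9,0],
    [0,0,-0.9,0],
  ],
)

```text
time: 14.4
position: [581.7, 221.5, 199.4]
tool_rot: [[-0.177, 0.984, 0.006], [0.984, 0.177, 0.003], [0.002, 0.007, -1.0]]
ft_force: [1.5, -0.5, 0.6]
opening: 42.7
gripper_force: 0.0
```

```bash
python3 - <<'E'
from h import *
o=r.get_obs();print(o["time"],o["position"],o["opening"])
c=r.calibration("wrist");im=r.read_camera("wrist");b=im[100:320,220:420];cv2.imwrite("pics/w6.png",cv2.resize(b,(540,594),interpolation=cv2.INTER_CUBIC))
for s in ([-11,37.5],[11,37.5],[11,-37.5],[-11,-37.5]): print(s,np.round(2.7*(px("wrist",jw([*s,68]),c)-[220,100])))
print(mv(jw(grip(1.5))+[0,0,100],TH))
E
```

```text
14.4 [581.74995856 221.50241189 199.37945774] 42.65137226720586
[-11, 37.5] [229. 143.]
[11, 37.5] [295. 143.]
[11, -37.5] [293. 354.]
[-11, -37.5] [231. 355.]
[-0.004 -0.68   0.407 -0.5  ]
```

View pics/w6.png

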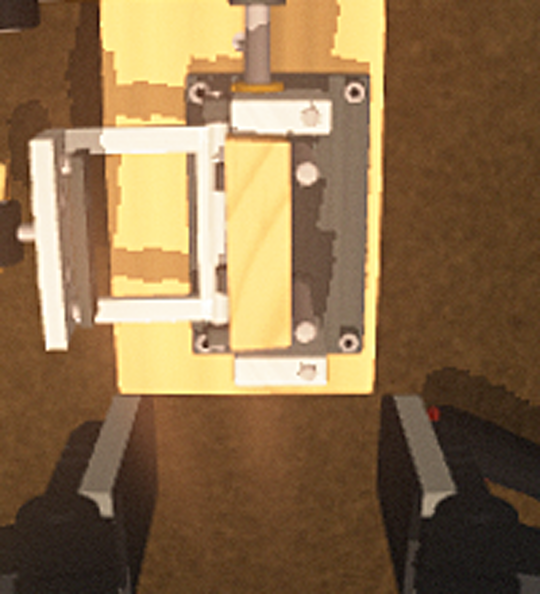

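Emit:
step_arm(
  commands=[
    [0,-0.1,0,-0.5],
    [0,-0.3,0,-0.5],
    [0,-0.5,0,-0.5],
    [0,-0.68,0,-0.5],
    [0,-0.68,0,-0.5],
    [0,-0.68,0,-0.5],
    [0,-0.68,0,-0.5],
    [0,-0.68,0,-0.5],
    [0,-0.68,0,-0.5],
    [0,-0.68,0,-0.5],
    [0,-0.68,0,-0.5],
    [0,-0.68,0,-0.5],
  ],
  gripper=0.82,
)

```text
time: 15.45
position: [478.4, 202.7, 193.5]
tool_rot: [[-0.993, -0.114, -0.002], [-0.114, 0.993, -0.001], [0.002, -0.001, -1.0]]
ft_force: [-0.3, 0.3, -0.8]
opening: 69.9
gripper_force: 0.0
```

Emit:
step_arm(
  commands=[
    [0,0,0,-0.02],
    [0,0,0,-0.02],
    [0,0,0,-0.02],
  ],
)

```text
time: 15.7
position: [478.7, 202.7, 193.8]
tool_rot: [[-0.986, -0.168, -0.001], [-0.168, 0.986, -0.001], [0.001, -0.0, -1.0]]
ft_force: [0.8, 0.4, -0.5]
opening: 70.2
gripper_force: 0.0
```

```bash
python3 - <<'E'
from h import *
o=r.get_obs();print(o["time"],o["position"],np.round(o["tool_rot"],3).tolist(),o["opening"],np.round(o["joint_positions"],2))
print(mv([481.4,202.3,25],TH))
E
```

```text
15.7 [478.72445335 202.65274358 193.79951116] [[-0.986, -0.168, -0.001], [-0.168, 0.986, -0.001], [0.001, -0.0, -1.0]] 70.23461177811232 [-0.71  0.27  0.26  1.91 -0.08  0.97  1.33]
[-0.019 -0.005  1.125 -0.003]
```

Emit:
step_arm(
  commands=[
    [-0.019,-0.005,0.2,-0.003],
    [-0.019,-0.005,0.4,-0.003],
    [-0.019,-0.005,0.6,-0.003],
    [-0.019,-0.005,0.8,-0.003],
    [-0.019,-0.005,0.95,-0.003],
    [-0.019,-0.005,0.95,-0.003],
  ],
)

```text
time: 16.2
position: [479.0, 201.4, 47.7]
tool_rot: [[-0.984, -0.177, -0.007], [-0.177, 0.984, -0.004], [0.007, -0.003, -1.0]]
ft_force: [-0.5, -1.1, 0.1]
opening: 70.3
gripper_force: 0.0
```

Emit:
step_arm(
  commands=[
    [0,0,0.1,0],
    [0,0,0.165,0],
    [0,0,0.165,0],
  ],
)

```text
time: 16.45
position: [481.4, 202.5, 26.4]
tool_rot: [[-0.984, -0.178, -0.002], [-0.178, 0.984, -0.001], [0.002, -0.001, -1.0]]
ft_force: [0.2, -0.5, -0.4]
opening: 70.3
gripper_force: 0.0
```

Emit:
step_arm(
  commands=[
    [0,0,0,0],
    [0,0,0,0],
    [0,0,0,0],
    [0,0,0,0],
    [0,0,0,0],
    [0,0,0,0],
    [0,0,0,0],
    [0,0,0,0],
    [0,0,0,0],
    [0,0,0,0],
  ],
  gripper=0,
  force=35,
)

```text
time: 17.28
position: [482.8, 202.6, 28.3]
tool_rot: [[-0.984, -0.179, 0.001], [-0.179, 0.984, 0.0], [-0.001, 0.0, -1.0]]
ft_force: [-0.1, -1.8, 6.0]
opening: 23.3
gripper_force: 35.7
```

Emit:
step_arm(
  commands=[
    [-0.014,0,-0.079,0],
    [-0.035,0,-0.144,0],
    [-0.064,0,-0.207,0],
    [-0.1,0,-0.266,0],
    [-0.143,0,-0.32,0],
    [-0.192,0,-0.368,0],
    [-0.246,0,-0.41,0],
    [-0.305,0,-0.445,0],
    [-0.368,0,-0.473,0],
    [-0.434,0,-0.494,0],
    [-0.501,0,-0.506,0],
    [-0.57,0,-0.51,0],
  ],
)

```text
time: 18.28
position: [567.6, 218.1, 105.0]
tool_rot: [[-0.984, -0.179, 0.001], [-0.179, 0.984, 0.0], [-0.001, 0.0, -1.0]]
ft_force: [-1.0, -2.4, -0.5]
opening: 23.2
gripper_force: 35.4
```

Emit:
step_arm(
  commands=[
    [-0.02,0,0,0],
    [-0.04,0,0,0],
    [-0.05,0,0,0],
    [-0.05,0,0,0],
  ],
)

```text
time: 18.62
position: [570.6, 218.6, 104.6]
tool_rot: [[-0.984, -0.179, -0.007], [-0.179, 0.984, -0.001], [0.007, -0.0, -1.0]]
ft_force: [-14.9, -5.4, 19.3]
opening: 22.7
gripper_force: 37.6
```

Emit:
step_arm(
  commands=[
    [0.01,0,0,0],
    [0.01,0,0,0],
    [0.01,0,0,0],
    [0.01,0,0,0],
    [0.01,0,0,0],
    [0.01,0,0,0],
  ],
  gripper=0.6,
)

```text
time: 19.12
position: [572.3, 219.3, 103.6]
tool_rot: [[-0.984, -0.179, 0.0], [-0.179, 0.984, 0.0], [-0.0, 0.0, -1.0]]
ft_force: [-0.6, -0.7, 0.2]
opening: 51.1
gripper_force: 0.0
```

Emit:
step_arm(
  commands=[
    [0,0,-0.05,0],
    [0,0,-0.2,0],
    [0,0,-0.4,0],
    [0,0,-0.6,0],
    [0,0,-0.7,0],
    [0,0,-0.7,0],
  ],
)

```text
time: 19.62
position: [574.4, 219.8, 213.7]
tool_rot: [[-0.984, -0.179, 0.007], [-0.179, 0.984, 0.003], [-0.007, 0.002, -1.0]]
ft_force: [0.4, 1.2, -0.6]
opening: 51.2
gripper_force: 0.0
```

```bash
python3 - <<'E'
from h import *
o=r.get_obs();print(o["time"],o["position"],o["opening"])
print(mv(jw(lev(0))+[0,0,100],TH),jw(lev(0)))
c=r.calibration("wrist");im=r.read_camera("wrist");b=im[90:290,210:450];cv2.imwrite("pics/w7.png",cv2.resize(b,(720,600),interpolation=cv2.INTER_CUBIC))
for P in (grip(0.),grip(.05),grip(.1),lev(0)): print(np.round(3*(px("wrist",jw(P),c)-[210,90])))
E
```

```text
19.6167 [574.35568867 219.77736606 213.711045  ] 51.209531877310056
[0.54  0.613 0.39  0.001] [478.66371949 295.92815819  54.80736202]
[323. 316.]
[323. 301.]
[323. 285.]
[603.  49.]
```

View pics/w7.png

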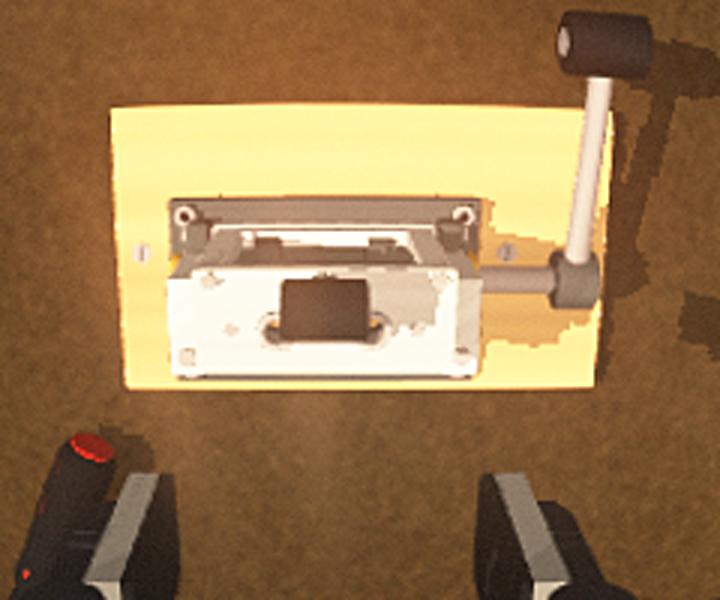

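Emit:
step_arm(
  commands=[
    [0.15,0.15,0,0],
    [0.3,0.3,0.1,0],
    [0.45,0.5,0.2,0],
    [0.54,0.613,0.39,0],
    [0.54,0.613,0.39,0],
    [0.54,0.613,0.39,0],
  ],
)

```text
time: 20.17
position: [473.5, 295.4, 148.1]
tool_rot: [[-0.983, -0.183, -0.004], [-0.183, 0.983, -0.003], [0.004, -0.002, -1.0]]
ft_force: [0.1, -0.7, 0.4]
opening: 51.3
gripper_force: 0.0
```

```bash
python3 - <<'E'
from h import *
for i in range(4):
    c=r.calibration("wrist");im=r.read_camera("wrist");o=r.get_obs();print(o["position"],mv(jw(lev(0))+[0,0,-16],TH))
b=im[120:270,240:400];cv2.imwrite("pics/w8.png",cv2.resize(b,(640,600),interpolation=cv2.INTER_CUBIC))
print(4*(px("wrist",jw(lev(0)),c)-[240,120]))
E
```

```text
[475.49113328 294.63684949 149.35177061] [-0.024  0.006  0.737  0.001]
[476.66594713 294.30649541 150.19063881] [-0.015  0.009  0.743  0.001]
[477.21933066 294.16309021 150.62902384] [-0.011  0.01   0.745  0.   ]
[477.3934901  294.18820588 150.86469525] [-0.009  0.01   0.747  0.   ]
[319.56672397 349.91619999]
```

I've now viewed 12 pictures, two over the limit of 10, so I won't view any more. From here I'll use the state and force readings.

Emit:
step_arm(
  commands=[
    [-0.009,0.01,0.15,0],
    [-0.009,0.01,0.3,0],
    [-0.009,0.01,0.45,0],
    [-0.009,0.01,0.6,0],
    [-0.009,0.01,0.69,0],
    [-0.009,0.01,0.745,0],
    [-0.009,0.01,0.745,0],
    [-0.009,0.01,0.745,0],
  ],
)

```text
time: 21.03
position: [477.9, 296.4, 39.0]
tool_rot: [[-0.984, -0.178, 0.001], [-0.178, 0.984, 0.0], [-0.001, -0.0, -1.0]]
ft_force: [-0.1, 0.3, -1.1]
opening: 51.4
gripper_force: 0.0
```

Emit:
step_arm(
  commands=[
    [0,0,0,0],
    [0,0,0,0],
    [0,0,0,0],
    [0,0,0,0],
    [0,0,0,0],
    [0,0,0,0],
    [0,0,0,0],
    [0,0,0,0],
    [0,0,0,0],
  ],
  gripper=0,
  force=40,
)

```text
time: 21.78
position: [478.4, 295.4, 40.1]
tool_rot: [[-0.984, -0.178, 0.002], [-0.178, 0.984, -0.001], [-0.002, -0.001, -1.0]]
ft_force: [-0.5, -6.4, 5.1]
opening: 27.6
gripper_force: 41.1
```

```bash
python3 - <<'E'
from h import *
o=r.get_obs();p=o["position"];print(p,o["ft_force"],mv(jw(lev(0))+[0,0,-16],TH))
L=lev(0)
for a in np.linspace(0,1.29,13)[1:]:
    d=lev(a)-L;print([round(-d[0]/150,3),0,round(-d[2]/150,3),0],end=", ")
E
```

```text
[478.35317555 295.37644979  40.09117212] [-0.50316461 -6.41478251  5.12766391] [-0.003  0.003  0.009  0.   ]
[np.float64(-0.021), 0, np.float64(-0.061), 0], [np.float64(-0.049), 0, np.float64(-0.119), 0], [np.float64(-0.082), 0, np.float64(-0.174), 0], [np.float64(-0.121), 0, np.float64(-0.225), 0], [np.float64(-0.166), 0, np.float64(-0.272), 0], [np.float64(-0.215), 0, np.float64(-0.314), 0], [np.float64(-0.269), 0, np.float64(-0.35), 0], [np.float64(-0.326), 0, np.float64(-0.38), 0], [np.float64(-0.386), 0, np.float64(-0.403), 0], [np.float64(-0.448), 0, np.float64(-0.421), 0], [np.float64(-0.511), 0, np.float64(-0.431), 0], [np.float64(-0.576), 0, np.float64(-0.435), 0],
```

Emit:
step_arm(
  commands=[
    [-0.021,0,-0.061,0],
    [-0.049,0,-0.119,0],
    [-0.082,0,-0.174,0],
    [-0.121,0,-0.225,0],
    [-0.166,0,-0.272,0],
    [-0.215,0,-0.314,0],
    [-0.269,0,-0.35,0],
    [-0.326,0,-0.38,0],
    [-0.386,0,-0.403,0],
    [-0.448,0,-0.421,0],
    [-0.511,0,-0.431,0],
    [-0.576,0,-0.435,0],
  ],
)

```text
time: 22.78
position: [562.5, 310.8, 105.3]
tool_rot: [[-0.984, -0.179, -0.0], [-0.179, 0.984, -0.002], [0.001, -0.001, -1.0]]
ft_force: [-1.5, -5.6, 1.9]
opening: 27.2
gripper_force: 40.7
```

Emit:
step_arm(
  commands=[
    [0,0,0,0],
    [0,0,0,0],
    [0,0,0,0],
    [0,0,0,0],
    [0,0,0,0],
    [0,0,0,0],
  ],
)

```text
time: 23.28
position: [562.3, 310.7, 105.2]
tool_rot: [[-0.984, -0.178, 0.001], [-0.178, 0.984, -0.001], [-0.0, -0.001, -1.0]]
ft_force: [-2.0, -7.4, 5.3]
opening: 27.2
gripper_force: 41.3
```

```bash
python3 - <<'E'
from h import *
o=r.get_obs();p=o["position"];print(o["time"],p,o["ft_force"],o["opening"],o["gripper_force"],mv(jw(lev(1.29))+[0,0,-15],TH))
d=p-T;print("jig x",d[0]*np.cos(TH)+d[1]*np.sin(TH))
# handle and leaf-grip darkness at predicted pixels
for n in ("top","scene"):
    im=r.read_camera(n)
    for a in (0,.05,.1): 
        u=px(n,jw(grip(a))).round().astype(int);print(n,a,u,im[u[1]-2:u[1]+3,u[0]-2:u[0]+3].mean().round())
E
```

```text
23.2833 [562.30495645 310.71987173 105.19542022] [-2.00131362 -7.38263003  5.25604902] 27.216552555641446 41.27932369709015 [-0.01   0.002  0.001  0.   ]
jig x -1.574821864391378
top 0 [256 173] 31.0
top 0.05 [256 174] 29.0
top 0.1 [256 176] 67.0
scene 0 [309 231] 46.0
scene 0.05 [311 231] 42.0
scene 0.1 [312 231] 42.0
```

Emit:
step_arm(
  commands=[
    [-0.01,0,0,0],
    [-0.01,0,0,0],
    [-0.01,0,0,0],
    [-0.01,0,0,0],
    [-0.01,0,0,0],
    [-0.01,0,0,0],
  ],
)

```text
time: 23.88
position: [563.8, 311.0, 105.2]
tool_rot: [[-0.984, -0.178, 0.001], [-0.178, 0.984, -0.001], [-0.001, -0.001, -1.0]]
ft_force: [-2.4, -7.0, 6.1]
opening: 27.5
gripper_force: 41.3
```

```bash
python3 - <<'E'
from h import *
im0=cv2.imread("pics/top0.png")
im=r.read_camera("top")
for n,P,k in (("wide",(403,210),14),("pencil",(356,210),22),("brush",(212,272),32),("leafgrip",(257,173),7),("black",(365,165),14)):
    s=np.s_[P[1]-k:P[1]+k,P[0]-k:P[0]+k];print(n,np.abs(im[s].astype(int)-im0[s]).mean().round(1))
for I in (im0,im):
    ys,xs=np.where(I[166:182,248:266].max(2)<60);print(len(xs),xs.mean()+248,ys.mean()+166)
o=r.get_obs();print(o["time"],o["position"],o["ft_force"],o["opening"])
E
```

```text
wide 4.1
pencil 4.0
brush 32.0
leafgrip 29.4
black 3.3
63 256.2857142857143 174.0952380952381
59 256.0508474576271 173.33898305084745
23.9333 [563.79471261 311.03839248 105.19216526] [-1.85797692 -6.38080276  6.12307507] 27.209311994120615
```

```bash
python3 -c "
from cell import r
print(r.job_done())"
```

```text
the job is handed in; nothing more can be done
None
```

The job is handed in at about 24 s: the offcut lies in the nest, the leaf is shut over it, and the arm still grips the cam lever upright at full lift. The final wood-to-pad contact was not seen directly, the brush's final position could not be confirmed by the last image check, and I viewed 12 pictures instead of the allowed 10.

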